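Build a timber packing stack to carry a tube for welding

TASK

Build the packing stack on the steel base plate that will carry the tube for welding. First lay the two flat-topped blocks flat in line along the middle of the plate: the drilled one with its end up to the stop, the plain one end to end with it on the side away from the stop. Then set the notched block on top, notch up, in running bond, centred over the joint; finally lay the tube in the notch, centred across it and let go of everything.

Things in the scene. Friction and masses are not known exactly. Their poses are not given: they have to be found in the camera images.
- base_plate: Fixed steel plate lying on the bench at any yaw, 230 x 100 x 8 mm (x, y, z), with a black-painted steel stop bar welded across its -x end. Origin at the centre of the underside; z up; x the long way. Stop: 12 mm thick, 60 mm wide, standing 30 mm above the plate, its inner face at x = -97 mm. Plate top is 8 mm above the bench.
- drilled_block: Loose plain-timber block 90 x 45 x 40 mm (x, y, z), about 0.1 kg, with a 26 mm round hole drilled down through the middle of its top. Origin at the centre of the underside, x along the length, z up. Starts flat on the bench.
- plain_block: Loose plain-timber block 90 x 45 x 40 mm (x, y, z), about 0.1 kg, without hole or notch. Origin at the centre of the underside, x along the length, z up. Starts flat on the bench.
- v_block: The notched block: loose plain-timber block 90 x 45 x 45 mm (x, y, z), about 0.1 kg, with a 90-degree V notch across the middle of its top, running along y over the whole width, 40 mm wide at the top, 20 mm deep. Origin at the centre of the underside, x along the length, z up. Starts flat, notch up. The tube lying in the notch has its axis 59 mm above the underside.
- tube: Loose bare metal tube, 48 mm outside diameter, 120 mm long, about 0.4 kg. Origin on its axis at mid-length; x along the axis. Starts level on a small fixed dark steel rest (70 x 60 mm; its two rods, 16 mm high, reach 23 mm either side of the axis), axis 34 mm above the bench, overhanging the rest 25 mm at each end. Grip it from above across its diameter.

How it is judged:
On the way, in this order (a step that is already met when the one before it is completed fails the run):
1. drilled block at the stop and plain block end to end with it, both let go (y of drilled_block in the frame of base_plate between -0.012 and 0.012 m and z of drilled_block in the frame of base_plate between 0.004 and 0.013 m and angle between the x axis of each of drilled_block, plain_block and the x axis of base_plate, either way round below 0.14 rad and angle between each of drilled_block, plain_block's own z axis and vertical below 0.08 rad and x of drilled_block in the frame of base_plate between -0.056 and -0.038 m and y of plain_block in the frame of base_plate between -0.012 and 0.012 m and z of plain_block in the frame of base_plate between 0.004 and 0.013 m and x of plain_block in the frame of base_plate above 0.02 m and horizontal distance between drilled_block and plain_block between 0.085 and 0.102 m and contact force between the fingers and drilled_block below 0.05 N and contact force between the fingers and plain_block below 0.05 N), for 0.2 s.
2. notched block on top, centred over the joint, let go (y of drilled_block in the frame of base_plate between -0.012 and 0.012 m and z of drilled_block in the frame of base_plate between 0.004 and 0.013 m and angle between the x axis of each of drilled_block, plain_block, v_block and the x axis of base_plate, either way round below 0.14 rad and angle between each of drilled_block, plain_block, v_block's own z axis and vertical below 0.08 rad and x of drilled_block in the frame of base_plate between -0.056 and -0.038 m and y of plain_block in the frame of base_plate between -0.012 and 0.012 m and z of plain_block in the frame of base_plate between 0.004 and 0.013 m and x of plain_block in the frame of base_plate above 0.02 m and horizontal distance between drilled_block and plain_block between 0.085 and 0.102 m and horizontal distance between v_block and drilled_block below 0.06 m and horizontal distance between v_block and plain_block below 0.06 m and y of v_block in the frame of base_plate between -0.014 and 0.014 m and z of v_block in the frame of base_plate between 0.044 and 0.053 m and contact force between the fingers and v_block below 0.05 N), for 0.2 s.
3. tube lies in the notch, let go (y of drilled_block in the frame of base_plate between -0.012 and 0.012 m and z of drilled_block in the frame of base_plate between 0.004 and 0.013 m and angle between the x axis of each of drilled_block, plain_block, v_block and the x axis of base_plate, either way round below 0.14 rad and angle between each of drilled_block, plain_block, v_block's own z axis and vertical below 0.08 rad and x of drilled_block in the frame of base_plate between -0.056 and -0.038 m and y of plain_block in the frame of base_plate between -0.012 and 0.012 m and z of plain_block in the frame of base_plate between 0.004 and 0.013 m and x of plain_block in the frame of base_plate above 0.02 m and horizontal distance between drilled_block and plain_block between 0.085 and 0.102 m and horizontal distance between v_block and drilled_block below 0.06 m and horizontal distance between v_block and plain_block below 0.06 m and y of v_block in the frame of base_plate between -0.014 and 0.014 m and z of v_block in the frame of base_plate between 0.044 and 0.053 m and x of tube in the frame of v_block between -0.006 and 0.006 m and y of tube in the frame of v_block between -0.015 and 0.015 m and z of tube in the frame of v_block between 0.054 and 0.063 m and angle between the x axis of tube and the y axis of v_block, either way round below 0.15 rad and contact force between the fingers and tube below 0.05 N), for 0.2 s.
At the end, for the whole second after the job is handed in: Lower blocks flat in line: drilled within 14 mm of the stop, gap between them under 12 mm, 12 mm of centre line, 8 degrees. Notched block flat on both, centre within 60 mm of each of theirs, 14 mm of centre line. Tube seated, within 15 mm of notch middle. All released and still (y of drilled_block in the frame of base_plate between -0.012 and 0.012 m and z of drilled_block in the frame of base_plate between 0.004 and 0.013 m and angle between the x axis of each of drilled_block, plain_block, v_block and the x axis of base_plate, either way round below 0.14 rad and angle between each of drilled_block, plain_block, v_block's own z axis and vertical below 0.08 rad and x of drilled_block in the frame of base_plate between -0.056 and -0.038 m and y of plain_block in the frame of base_plate between -0.012 and 0.012 m and z of plain_block in the frame of base_plate between 0.004 and 0.013 m and x of plain_block in the frame of base_plate above 0.02 m and horizontal distance between drilled_block and plain_block between 0.085 and 0.102 m and horizontal distance between v_block and drilled_block below 0.06 m and horizontal distance between v_block and plain_block below 0.06 m and y of v_block in the frame of base_plate between -0.014 and 0.014 m and z of v_block in the frame of base_plate between 0.044 and 0.053 m and x of tube in the frame of v_block between -0.006 and 0.006 m and y of tube in the frame of v_block between -0.015 and 0.015 m and z of tube in the frame of v_block between 0.054 and 0.063 m and angle between the x axis of tube and the y axis of v_block, either way round below 0.15 rad and linear speed of each of drilled_block, plain_block, v_block, tube below 0.02 m/s); the robot touches nothing.
It also fails if it takes over 120 s, if anything falls off the work surface, if the arm or the gripper's body presses on something with over 40 N, if the wrist force passes 120 N, or if a joint passes its speed limit or range.

ROBOT

A 7-joint arm with a two-finger parallel gripper is mounted at the origin on the work surface. World frame = base frame: x ahead of the robot, y to its left, z up, the work surface at z = 0. Lengths are in m, angles in rad, forces in N, time in s.
With the tool pointing down it reaches from about 0.425 to 0.925 m from the base axis. Payload 6.8 kg.
Tool frame: the origin (TCP) lies at the very end of the fingers, on their centre line; the grasp point (between the pads) lies 19 mm behind it; z points along the fingers, y is the line along which they close (so a half turn about z gives the same grasp; the last joint's range is limited). The gripper opens to 85 mm and grips with 20 to 120 N. Pads are 22 mm wide; open, the fingers measure 114 mm over their backs; the gripper's body (76 mm by 85 mm) begins 54 mm behind the grasp point. The pads swing forward as they close: fully open they stand 13 mm farther back than shut.
Start: joints at [-1.417, 0.477, 0.022, 1.555, -0.011, 1.109, -0.083], TCP at [0.175, 0.652, 0.231] pointing down, gripper open.
Joint ranges: [-2.96, 2.96], [-0.34, 2.1], [-1.41, 1.46], [0.24, 2.44], [-1.37, 4.51], [0.17, 1.92], [-2.96, 2.96]. Speed limits (rad/s): [2.39, 2.39, 3.14, 3.14, 3.14, 3.14, 3.14].

INTERFACE

Orientations are given as a unit quaternion [w, x, y, z].
In Python, from station import bot gives the robot as it stands. The module is installed in compiled form; this text tells all that it offers.
- The arm moves only by the shell command python3 -m jog 'ROWS' [OPENING] [FORCE]. ROWS is JSON, a list of rows, each a list of 4 numbers: the shift along the tool's x, y, z in cm, then the turn about the tool's z in rad. In form: [[x, y, z, spin], ...]. A call has 1 to 20 rows; each row is the pose to reach, as a shift and turn from the pose commanded when the call began, along the tool's axes at that moment; what a row does not reach only later rows make up. A row lasts 1/12 s, in which the tool goes at most 41.7 mm and 7.16 degrees, less where a joint would pass 70% of its speed; a pose out of reach is approached as far as the arm can. A call with a gripper value outside its range is refused whole. OPENING is the closure, from -1 (fully open) to 1 (shut), set as the call begins (- or left out, the last holds). The fingers move at their own pace and stop on an object; FORCE is the grip in N (left out, the last holds). Time passes only in rows, so rows that repeat a pose let the fingers close. It gives the time, the measured TCP pose, the force, the opening and the grip force at its end, in the units of the state.
- bot.get_obs(): the state, without advancing time (a new reading comes with each control period).
- bot.read_camera(name): name is "scene" or "side" or "wrist"; returns a dict with "pixels" (480x640x3 uint8, red, green, blue), "depth" (480x640 float32, m along the optical axis (not along the pixel's ray), 0 where there is no reading), "fovy" (degrees; the focal length in pixels is half the picture's height over the tangent of half this angle, whatever the lens; pixels are square), "cx", "cy" (the principal point, pixels), "pose" (4x4, takes a point from camera to world coordinates). Camera axes: x right, y down, z forward; pixel columns grow to the right and rows downward; lengths in m; the calibration is good to about 2 mm. A picture is of the moment at which its call begins.
- bot.hand_in(): hands the job in; it is judged then, once.
The state is a dict: "t": time; "q": joint angles; "joint_vel": joint speeds; "joint_torque": joint torques, N m; "eef_pos": TCP position; "tool_rot": TCP orientation; "contact_force": force on the tool from outside, world axes, zero at the start; "torque": the same for the moment, N m; "gripper_width": opening from 0.0 (shut) to 1.0 (fully open); "grasp_force": force on a finger pad.
Only numpy, scipy, OpenCV 4.12 (cv2) and the standard library are available. Lean on these libraries where they do the work, as an engineer would, in place of code of your own. Each camera call takes 0.05 s, during which the arm holds its last target. There are 200 camera calls.

## Working session

There is one attempt and no reset: what is moved stays moved. The work goes in short steps, Python scripts to look and compute and a shell command to move; the robot and the scene stay as the last step left them, time stands still between calls to the robot, and variables do not carry over. Pictures are saved under pics/ and viewed, at most 14 in all, crops included, and the job is handed in when it is done.

```bash
mkdir -p pics
python3 - <<'E'
from station import bot
import cv2,numpy as np
o=bot.get_obs();print(o)
for n in("scene","side"):
    c=bot.read_camera(n);cv2.imwrite(f"pics/{n}0.png",c["pixels"][:,:,::-1]);print(n,c["fovy"],c["cx"],c["cy"],c["pose"].round(3).tolist(),(c["depth"]>0).mean())
    np.savez(f"{n}0.npz",**c)
E
```

```text
{'t': 0.0, 'q': array([-1.41709042,  0.47778334,  0.02235059,  1.55648155, -0.01149411,
        1.10927521, -0.08313791]), 'joint_vel': array([-0.0003041 , -0.00145497, -0.00013496, -0.00055911, -0.00042805,
       -0.00084227,  0.00054635]), 'joint_torque': array([ 8.13837451e-04, -5.96456552e+01,  1.60863899e+00, -2.81192833e+01,
        1.25674755e-02,  9.46954242e-03, -6.10710330e-06]), 'eef_pos': array([0.17457536, 0.65141337, 0.23032445]), 'tool_rot': array([-4.63301952e-05,  1.30541086e-01,  9.91442483e-01, -9.08359468e-04]), 'contact_force': array([ 0.4245943 , -0.31499534,  0.42754537]), 'torque': array([-0.03431178,  0.00328095, -0.01845026]), 'grasp_force': 0.0, 'gripper_width': 0.9970578999711248}
scene 47.73616811117585 331.7909879314549 235.91653179519372 [[0.226, 0.542, -0.81, 1.557], [0.974, -0.128, 0.186, -0.252], [-0.003, -0.831, -0.556, 0.781], [0.0, 0.0, 0.0, 1.0]] 0.9962076822916667
side 52.81495538086947 315.392266051143 241.59654704689603 [[-0.959, -0.188, 0.212, 0.308], [-0.283, 0.661, -0.695, 0.612], [-0.009, -0.727, -0.687, 0.697], [0.0, 0.0, 0.0, 1.0]] 0.9959928385416666
```

View pics/scene0.png

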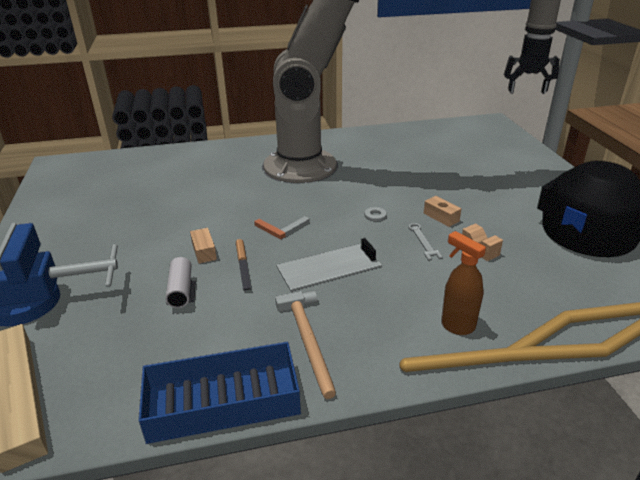

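View pics/side0.png

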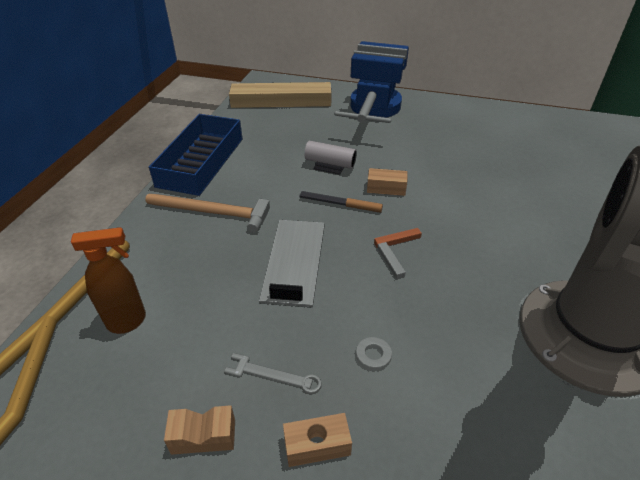

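The scene view shows plate (330,265) with stop (370,250), drilled block (442,210), notched block (482,240, partly hidden by the bottle), plain block (203,245) and tube (178,282). The side view shows them at plate (293,262), stop (286,292), drilled (318,440), notched (200,430), plain (387,182) and tube (330,156).

```bash
cat > h.py <<'E'
import numpy as np,cv2
def pts(c,box):
    u0,v0,u1,v1=box
    v,u=np.mgrid[v0:v1,u0:u1]
    z=c["depth"][v0:v1,u0:u1];f=240/np.tan(np.radians(float(c["fovy"]))/2)
    P=np.stack([(u-c["cx"])/f*z,(v-c["cy"])/f*z,z],-1)
    return (P@c["pose"][:3,:3].T+c["pose"][:3,3])[z>0], c["pixels"][v0:v1,u0:u1][z>0]
def rect(P,lo,hi):
    Q=P[(P[:,2]>lo)&(P[:,2]<hi)]
    if len(Q)<8: return None
    (x,y),(w,h),a=cv2.minAreaRect((Q[:,:2]*1000).astype(np.float32))
    if w<h: w,h,a=h,w,a+90
    a=(a+90)%180-90
    return f"c=({x:.1f},{y:.1f}) {w:.0f}x{h:.0f} yaw={np.radians(a):.3f} n={len(Q)} zmed={np.median(Q[:,2])*1000:.1f}"
E
python3 - <<'E'
from h import *
S=np.load("scene0.npz");D=np.load("side0.npz")
B={"plate":[(270,235,385,293),(255,215,330,310)],"drilled":[(420,193,465,228),(278,410,358,470)],"v":[(462,220,506,265),(160,400,240,460)],"plain":[(186,225,220,267),(362,165,412,200)],"tube":[(160,252,195,312),(300,138,360,178)]}
R={"plate":[(.005,.012),(.031,.044)],"drilled":[(.036,.045)],"v":[(.04,.05)],"plain":[(.036,.045)],"tube":[(.052,.065),(.03,.065)]}
for k in B:
  for c,b,n in((S,B[k][0],"scene"),(D,B[k][1],"side")):
    P,_=pts(c,b)
    for r in R[k]: print(k,n,r,rect(P,*r))
E
```

```text
plate scene (0.005, 0.012) c=(531.9,-32.9) 265x229 yaw=1.343 n=2426 zmed=8.8
plate scene (0.031, 0.044) c=(531.0,72.5) 64x13 yaw=0.182 n=108 zmed=38.5
plate side (0.005, 0.012) c=(571.2,-28.0) 241x145 yaw=-1.392 n=3658 zmed=7.9
plate side (0.031, 0.044) c=(529.8,73.7) 60x15 yaw=0.186 n=241 zmed=37.2
drilled scene (0.036, 0.045) c=(401.5,318.0) 99x54 yaw=0.406 n=322 zmed=40.8
drilled side (0.036, 0.045) c=(399.0,319.2) 90x47 yaw=0.466 n=1842 zmed=39.9
v scene (0.04, 0.05) c=(562.6,352.2) 96x53 yaw=0.330 n=333 zmed=46.0
v side (0.04, 0.05) c=(563.3,353.4) 91x47 yaw=0.364 n=1386 zmed=44.6
plain scene (0.036, 0.045) c=(447.4,-316.9) 165x58 yaw=-0.040 n=417 zmed=40.6
plain side (0.036, 0.045) c=(414.5,-316.6) 90x52 yaw=0.139 n=488 zmed=39.5
tube scene (0.052, 0.065) c=(569.8,-370.8) 127x35 yaw=-0.046 n=509 zmed=56.4
tube scene (0.03, 0.065) c=(569.7,-371.6) 127x49 yaw=-0.067 n=937 zmed=53.0
tube side (0.052, 0.065) c=(566.5,-368.8) 120x35 yaw=-0.091 n=337 zmed=55.9
tube side (0.03, 0.065) c=(566.1,-363.2) 123x48 yaw=0.046 n=827 zmed=49.5
```

Run:
```python
from h import *
S=np.load("scene0.npz");D=np.load("side0.npz")
for c,b,n in((S,(180,222,225,270),"scene"),(D,(362,165,412,200),"side")):
    P,C=pts(c,b);h=C.astype(int);m=(h[:,0]-h[:,2]>40)
    print("plain",n,rect(P[m],.0365,.0435), rect(P[m],.034,.046))
for c,b,n in((S,(270,235,385,293),"scene"),(D,(255,215,330,310),"side")):
    P,C=pts(c,b);h=C.astype(int)
    # plate frame estimate
    a=-1.388;o=np.array([.5492,-.0282]);q=(P[:,:2]-o)@np.array([[np.cos(a),-np.sin(a)],[np.sin(a),np.cos(a)]])
    br=h.min(1)
    on=(P[:,2]>.005)&(P[:,2]<.012)&(br>105)&(abs(q[:,0])<.14)&(abs(q[:,1])<.07)
    print("plate",n,rect(P[on],.005,.012),np.median(br[(abs(q)<[.08,.035]).all(1)]),q[on].min(0),q[on].max(0))
```

```text
plain scene c=(416.7,-316.3) 91x45 yaw=0.149 n=369 zmed=40.5 c=(417.1,-316.3) 92x45 yaw=0.149 n=397 zmed=40.5
plain side c=(415.2,-315.4) 87x50 yaw=0.139 n=461 zmed=39.6 c=(415.4,-316.5) 87x52 yaw=0.139 n=470 zmed=39.5
plate scene c=(543.1,-29.7) 231x118 yaw=-1.386 n=2332 zmed=8.8 153.0 [-0.11500897 -0.06521256] [0.11547277 0.05302725]
plate side c=(548.8,-28.4) 233x100 yaw=-1.391 n=3416 zmed=7.9 128.0 [-0.11628238 -0.05056625] [0.11657899 0.04958338]
```

```bash
cat >> h.py <<'E'
from scipy.spatial.transform import Rotation as Ro
def to(x,y,z,phi):
    "row (cm, rad) from the current pose to TCP x,y,z (m) with tool y at world angle phi (mod pi)"
    from station import bot
    o=bot.get_obs();w,a,b,c=o["tool_rot"];R=Ro.from_quat([a,b,c,w]).as_matrix()
    d=R.T@(np.array([x,y,z])-o["eef_pos"])*100
    p=np.arctan2(R[1,1],R[0,1]);s=-((phi-p+np.pi/2)%np.pi-np.pi/2)
    print("row",d.round(2),"spin",round(s,3),"alt",round(s-np.sign(s)*np.pi,3),"q",o["q"].round(2),"tcp",o["eef_pos"].round(4),"phi",round(p,3),"t",round(o["t"],2))
E
python3 - <<'E'
from h import *
D=np.load("side0.npz");S=np.load("scene0.npz")
to(.3998,.3188,.2,.455+np.pi/2)
for c,b in((D,(90,255,135,330)),(S,(445,235,482,330))):
    P,C=pts(c,b);print("bottle",np.median(P[P[:,2]>.03],0),P[:,2].max())
E
```

```text
row [-30.36 -26.3    3.09] spin -0.717 alt 2.425 q [-1.42  0.48  0.02  1.56 -0.01  1.11 -0.08] tcp [0.1746 0.6515 0.2304] phi 1.309 t 0.1
bottle [0.7786484  0.21004649 0.10363975] 0.1755224019656375
bottle [0.81610723 0.17945981 0.11674631] 0.2066036059905615
```

```bash
python3 -m jog '[[-3,-2.6,0.3,-0.1],[-6,-5.2,0.6,-0.2],[-9,-7.9,0.9,-0.3],[-12,-10.5,1.2,-0.4],[-15,-13,1.5,-0.5],[-18,-15.6,1.8,-0.6],[-21,-18.2,2.1,-0.7],[-24,-20.8,2.5,-0.717],[-27,-23.4,2.8,-0.717],[-30.36,-26.3,3.09,-0.717],[-30.36,-26.3,3.09,-0.717],[-30.36,-26.3,3.09,-0.717],[-30.36,-26.3,3.09,-0.717]]' -1
python3 - <<'E'
from h import *
from station import bot
to(.3998,.3188,.2,.455+np.pi/2)
c=bot.read_camera("wrist");cv2.imwrite("pics/w1.png",c["pixels"][:,:,::-1]);np.savez("w1.npz",**c)
P,C=pts(c,(0,0,640,480));m=(C[:,0].astype(int)-C[:,2]>40)&(np.hypot(P[:,0]-.4,P[:,1]-.319)<.09)
print(rect(P[m],.036,.045))
E
```

```text
t: 1.18
eef_pos: [0.3996, 0.3196, 0.2003]
tool_rot: [-0.0, -0.225, 0.974, 0.0]
contact_force: [-0.3, 1.4, -0.1]
gripper_width: 0.998
grasp_force: 0.0
row [ 0.02 -0.08  0.03] spin -0.0 alt 3.141 q [-0.8   0.24  0.01  1.97 -0.    0.92  1.23] tcp [0.3996 0.3196 0.2003] phi 2.025 t 1.18
c=(399.7,317.4) 90x45 yaw=0.469 n=4871 zmed=40.1
```

View pics/w1.png

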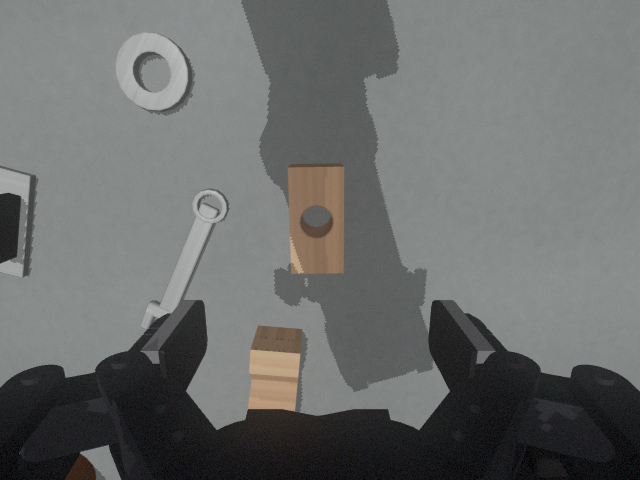

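The wrist view shows the drilled block's top at pixels (289-344, 165-272), with its hole at (316,218). It lies square to the fingers.

Run:
```python
from h import *
to(.3997,.3176,.010,.467+np.pi/2)
```

```text
row [ 0.07 -0.31 19.04] spin -0.01 alt 3.131 q [-0.81  0.24  0.01  1.97 -0.    0.92  1.23] tcp [0.3991 0.3206 0.2004] phi 2.027 t 1.23
```

```bash
python3 -m jog '[[0,-0.2,3,-0.01],[0,-0.2,6,-0.01],[0,-0.2,9,-0.01],[0,-0.2,12,-0.01],[0,-0.2,14,-0.01],[0,-0.2,16,-0.01],[0,-0.2,16,-0.01],[0,-0.2,16,-0.01],[0,-0.2,16,-0.01],[0,-0.2,16,-0.01]]' -1
python3 - <<'E'
from h import *
to(.3997,.3176,.010,.467+np.pi/2)
E
```

```text
t: 2.07
eef_pos: [0.4012, 0.319, 0.0418]
tool_rot: [0.001, -0.231, 0.973, 0.001]
contact_force: [-0.2, 0.8, -0.3]
gripper_width: 1.002
grasp_force: 0.0
row [ 0.21 -0.06  3.18] spin -0.001 alt 3.141 q [-0.79  0.49  0.    2.09 -0.    0.57  1.24] tcp [0.4012 0.319  0.0418] phi 2.037 t 2.07
```

```bash
python3 -m jog '[[0.1,0,1.5,0],[0.1,0,3.1,0],[0.1,0,3.1,0],[0.1,0,3.1,0]]' -1 && python3 -m jog '[[0,0,0,0],[0,0,0,0],[0,0,0,0],[0,0,0,0],[0,0,0,0],[0,0,0,0],[0,0,0,0],[0,0,0,0],[0,0,0,0],[0,0,0,0]]' 1 50 && python3 -m jog '[[0,0,-3,0],[0,0,-6,0],[0,0,-9,0],[0,0,-11,0],[0,0,-11,0],[0,0,-11,0],[0,0,-11,0]]'
python3 - <<'E'
from h import *
to(.540,.0209,.100,.182)
E
```

```text
t: 2.4
eef_pos: [0.3999, 0.3173, 0.01]
tool_rot: [0.0, -0.231, 0.973, 0.0]
contact_force: [-0.3, 0.7, -0.6]
gripper_width: 1.002
grasp_force: 0.0
t: 3.23
eef_pos: [0.4004, 0.3176, 0.0104]
tool_rot: [0.001, -0.23, 0.973, 0.0]
contact_force: [-0.4, -0.9, 7.4]
gripper_width: 0.522
grasp_force: 51.6
t: 3.82
eef_pos: [0.3993, 0.3167, 0.1188]
tool_rot: [-0.0, -0.231, 0.973, -0.0]
contact_force: [0.4, -0.1, -1.6]
gripper_width: 0.522
grasp_force: 51.6
row [  0.7  -32.75   1.89] spin -1.288 alt 1.854 q [-0.8   0.35  0.01  2.05 -0.    0.74  1.25] tcp [0.3993 0.3167 0.1188] phi 2.036 t 3.82
```

```bash
python3 -m jog '[[0,-3,0,0.11],[0.1,-6,0,0.22],[0.2,-9,0,0.33],[0.3,-12,0,0.44],[0.4,-15,0,0.55],[0.4,-18,0,0.66],[0.5,-21,0,0.77],[0.5,-24,0,0.88],[0.6,-27,0,0.99],[0.6,-30,0,1.1],[0.7,-32.75,0,1.21],[0.7,-32.75,0,1.32],[0.7,-32.75,0,1.43],[0.7,-32.75,0,1.54],[0.7,-32.75,0,1.65],[0.7,-32.75,0,1.75],[0.7,-32.75,0,1.854],[0.7,-32.75,0,1.854],[0.7,-32.75,0,1.854],[0.7,-32.75,0,1.854]]'
python3 - <<'E'
from h import *
from station import bot
to(.540,.0209,.100,.182)
c=bot.read_camera("wrist");cv2.imwrite("pics/w2.png",c["pixels"][:,:,::-1]);np.savez("w2.npz",**c)
P,C=pts(c,(0,0,640,480));m=(abs(P[:,0]-.549)<.12)&(abs(P[:,1]+.028)<.14)
print(rect(P[m&(C.min(1)>105)],.005,.012), rect(P[m&(C.max(1)<60)],.031,.044),rect(P[m],.1,.16))
E
```

```text
t: 5.48
eef_pos: [0.5399, 0.0213, 0.1186]
tool_rot: [-0.0, 0.639, 0.769, -0.001]
contact_force: [1.0, 0.9, -0.4]
gripper_width: 0.518
grasp_force: 51.4
row [-0.04  0.01  1.86] spin 0.003 alt -3.139 q [-0.57  0.44  0.53  2.01 -0.31  0.77  0.33] tcp [0.5399 0.0213 0.1186] phi 0.185 t 5.48
c=(540.4,19.0) 130x100 yaw=-1.394 n=6190 zmed=8.2 c=(532.2,71.8) 57x12 yaw=0.179 n=1156 zmed=38.1 c=(538.7,28.0) 75x72 yaw=-1.392 n=32122 zmed=148.1
```

View pics/w2.png

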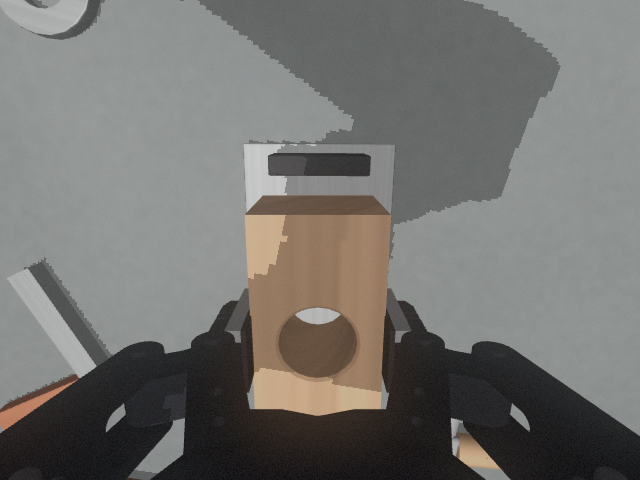

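The wrist view shows the block square over the plate. The stop is at (319,164) and the block's near end at row 196.

```bash
python3 -m jog '[[-0.1,0,2.5,0],[-0.1,0,5,0],[-0.1,0,7,0],[-0.1,0,8.5,0],[-0.1,0,9.3,0],[-0.1,0,9.6,0],[-0.1,0,9.8,0],[-0.1,0,9.95,0],[-0.1,0,9.95,0],[-0.1,0,9.95,0]]'
python3 - <<'E'
from h import *
to(.540,.0209,.018,.182)
E
```

```text
t: 6.37
eef_pos: [0.5413, 0.0204, 0.0206]
tool_rot: [0.0, 0.64, 0.768, 0.001]
contact_force: [0.7, 1.2, -0.7]
gripper_width: 0.523
grasp_force: 51.6
row [ 0.07 -0.12  0.26] spin 0.0 alt -3.141 q [-0.48  0.6   0.42  2.05 -0.43  0.58  0.43] tcp [0.5413 0.0204 0.0206] phi 0.182 t 6.37
```

```bash
python3 -m jog '[[0,-0.05,0.1,0],[0,-0.05,0.2,0],[0,-0.05,0.2,0],[0,-0.05,0.2,0]]' && python3 -m jog '[[0,0,0,0],[0,0,0,0],[0,0,0,0],[0,0,0,0],[0,0,0,0],[0,0,0,0]]' -1 && python3 -m jog '[[0,0,-3,0],[0,0,-6,0],[0,0,-9,0],[0,0,-12,0],[0,0,-15,0],[0,0,-18,0],[0,0,-18,0],[0,0,-18,0],[0,0,-18,0]]'
python3 - <<'E'
from h import *
from station import bot
to(.4155,-.316,.2,.145+np.pi/2)
c=bot.read_camera("wrist")
P,C=pts(c,(0,0,640,480));m=(C[:,0].astype(int)-C[:,2]>40)&(np.hypot(P[:,0]-.54,P[:,1]-.021)<.09)
print(rect(P[m],.044,.053),rect(P[(C.max(1)<60)],.031,.044))
E
```

```text
t: 6.7
eef_pos: [0.5405, 0.0204, 0.0184]
tool_rot: [0.0, 0.64, 0.768, 0.0]
contact_force: [-1.7, 0.1, 6.6]
gripper_width: 0.52
grasp_force: 52.2
t: 7.2
eef_pos: [0.5402, 0.0202, 0.0178]
tool_rot: [-0.0, 0.64, 0.768, -0.0]
contact_force: [-0.2, 0.2, 0.7]
gripper_width: 0.999
grasp_force: 0.0
t: 7.95
eef_pos: [0.5397, 0.0204, 0.1973]
tool_rot: [-0.0, 0.64, 0.769, -0.0]
contact_force: [0.7, 0.5, -0.9]
gripper_width: 1.002
grasp_force: 0.0
row [-30.83 -18.31  -0.27] spin -1.534 alt 1.608 q [-0.64  0.33  0.6   1.95 -0.23  0.93  0.26] tcp [0.5397 0.0204 0.1973] phi 0.182 t 7.95
c=(540.5,19.0) 90x45 yaw=-1.390 n=5197 zmed=48.2 c=(679.9,-50.4) 430x49 yaw=-0.690 n=1176 zmed=38.0
```

```bash
python3 -m jog '[[-3,-1.7,0,0.11],[-6,-3.4,0,0.22],[-9,-5.2,0,0.33],[-12,-7,0,0.44],[-15,-8.8,0,0.55],[-18,-10.6,0,0.66],[-21,-12.4,0,0.77],[-24,-14.2,0,0.88],[-27,-16,0,0.99],[-30.83,-18.31,-0.27,1.1],[-30.83,-18.31,-0.27,1.21],[-30.83,-18.31,-0.27,1.32],[-30.83,-18.31,-0.27,1.43],[-30.83,-18.31,-0.27,1.53],[-30.83,-18.31,-0.27,1.608],[-30.83,-18.31,-0.27,1.608],[-30.83,-18.31,-0.27,1.608],[-30.83,-18.31,-0.27,1.608]]' -1
python3 - <<'E'
from h import *
from station import bot
c=bot.read_camera("wrist");cv2.imwrite("pics/w3.png",c["pixels"][:,:,::-1])
P,C=pts(c,(0,0,640,480));m=(C[:,0].astype(int)-C[:,2]>40)&(np.hypot(P[:,0]-.4155,P[:,1]+.316)<.09)
print(rect(P[m],.036,.045));Q=P[m&(P[:,2]>.036)&(P[:,2]<.045)]
(x,y),s,a=cv2.minAreaRect((Q[:,:2]*1000).astype(np.float32));a=np.radians(a if s[0]>s[1] else a+90)
to(x/1e3,y/1e3,.01,a+np.pi/2)
E
```

```text
t: 9.5
eef_pos: [0.4156, -0.3159, 0.2]
tool_rot: [-0.0, 0.997, 0.073, -0.001]
contact_force: [0.5, -0.0, 0.0]
gripper_width: 1.002
grasp_force: 0.0
c=(415.2,-317.9) 89x44 yaw=0.141 n=5628 zmed=40.2
row [-0.06  0.19 19.02] spin 0.005 alt -3.136 q [-0.3   0.43  1.08  2.   -0.46  0.98 -0.42] tcp [ 0.4157 -0.316   0.2002] phi -1.424 t 9.55
```

View pics/w3.png

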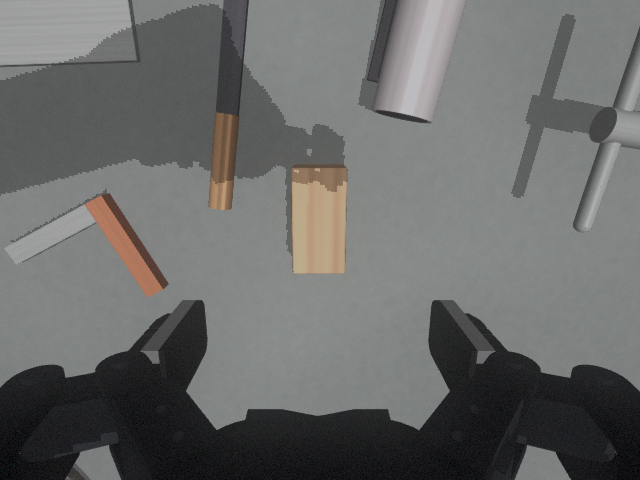

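The plain block's top spans (293-346, 167-272). The knife handle at (220,208) is about 85 mm to the side, clear of the open fingers.

```bash
python3 -m jog '[[-0.05,0.2,3,0],[-0.05,0.2,6,0],[-0.05,0.2,9,0],[-0.05,0.2,12,0],[-0.05,0.2,15,0],[-0.05,0.2,17,0],[-0.05,0.2,18.5,0],[-0.05,0.2,19,0],[-0.05,0.2,19,0],[-0.05,0.2,19,0],[-0.05,0.2,19,0]]' -1 && python3 -m jog '[[0,0,0,0],[0,0,0,0],[0,0,0,0],[0,0,0,0],[0,0,0,0],[0,0,0,0],[0,0,0,0],[0,0,0,0],[0,0,0,0],[0,0,0,0]]' 1 50 && python3 -m jog '[[0,0,-3,0],[0,0,-6,0],[0,0,-9,0],[0,0,-12,0],[0,0,-12,0],[0,0,-12,0],[0,0,-12,0]]'
python3 - <<'E'
from h import *
x=45.5
to(.549+x*.0001808,-.0283-x*.0009835,.128,.182)
E
```

```text
t: 10.47
eef_pos: [0.4164, -0.3187, 0.0116]
tool_rot: [0.0, 0.997, 0.072, 0.001]
contact_force: [-0.1, -0.0, -0.4]
gripper_width: 0.998
grasp_force: 0.0
t: 11.3
eef_pos: [0.4161, -0.3183, 0.0112]
tool_rot: [0.0, 0.997, 0.072, 0.001]
contact_force: [-0.9, 0.1, 6.2]
gripper_width: 0.523
grasp_force: 51.6
t: 11.88
eef_pos: [0.4156, -0.3174, 0.13]
tool_rot: [-0.0, 0.997, 0.073, -0.0]
contact_force: [-0.4, 0.4, -1.4]
gripper_width: 0.519
grasp_force: 51.8
row [ 17.56 -22.12   0.22] spin 1.534 alt -1.607 q [-0.19  0.53  0.96  2.05 -0.58  0.85 -0.32] tcp [ 0.4156 -0.3174  0.13  ] phi -1.425 t 11.88
```

```bash
python3 -m jog '[[1.8,-2.2,0,-0.11],[3.6,-4.4,0,-0.22],[5.4,-6.6,0,-0.33],[7,-8.8,0,-0.44],[8.8,-11,0,-0.55],[10.5,-13.2,0,-0.66],[12.3,-15.4,0,-0.77],[14,-17.6,0,-0.88],[15.8,-19.8,0,-0.99],[17.56,-22.12,0,-1.1],[17.56,-22.12,0,-1.21],[17.56,-22.12,0,-1.32],[17.56,-22.12,0,-1.43],[17.56,-22.12,0,-1.54],[17.56,-22.12,0,-1.607],[17.56,-22.12,0,-1.607],[17.56,-22.12,0,-1.607],[17.56,-22.12,0,-1.607]]'
python3 - <<'E'
from h import *
from station import bot
x=45.5
to(.549+x*.0001808,-.0283-x*.0009835,.0185,.182)
c=bot.read_camera("wrist");cv2.imwrite("pics/w4.png",c["pixels"][:,:,::-1])
P,C=pts(c,(0,0,640,480));m=(C[:,0].astype(int)-C[:,2]>40)
o=np.array([.549,-.0283]);X=np.array([.1808,-.9835]);Y=np.array([.9835,.1808])
for lo,hi in((.044,.054),(.15,.17)):
    Q=P[m&(P[:,2]>lo)&(P[:,2]<hi)];q=(Q[:,:2]-o);print(rect(Q,lo,hi),(q@X*1e3).min().round(1),(q@X*1e3).max().round(1),(q@Y*1e3).min().round(1),(q@Y*1e3).max().round(1))
E
```

```text
t: 13.38
eef_pos: [0.5569, -0.0739, 0.1297]
tool_rot: [-0.001, 0.641, 0.767, -0.0]
contact_force: [0.5, 0.3, -0.5]
gripper_width: 0.52
grasp_force: 51.7
row [ 0.08  0.06 11.12] spin -0.003 alt 3.138 q [-0.39  0.46  0.53  1.95 -0.31  0.82  0.49] tcp [ 0.5569 -0.0739  0.1297] phi 0.179 t 13.38
c=(540.7,18.0) 87x45 yaw=-1.393 n=11416 zmed=48.2 -90.7 -3.4 -22.2 22.8
c=(555.7,-67.6) 74x45 yaw=-1.390 n=25672 zmed=158.6 3.0 76.8 -22.9 21.9
```

```bash
python3 -m jog '[[0.4,0.05,2.5,0],[0.4,0.05,5,0],[0.4,0.05,7,0],[0.4,0.05,8.5,0],[0.4,0.05,9.5,0],[0.4,0.05,10.2,0],[0.4,0.05,10.6,0],[0.4,0.05,10.85,0],[0.4,0.05,10.85,0],[0.4,0.05,10.85,0]]'
```

```text
t: 14.27
eef_pos: [0.5579, -0.07, 0.0227]
tool_rot: [0.0, 0.64, 0.768, 0.0]
contact_force: [0.9, -0.6, -0.7]
gripper_width: 0.522
grasp_force: 51.8
```

```bash
python3 -m jog '[[0,0,0.15,0],[0,0,0.3,0],[0,0,0.3,0],[0,0,0.3,0]]' && python3 -m jog '[[0,0,0,0],[0,0,0,0],[0,0,0,0],[0,0,0,0],[0,0,0,0],[0,0,0,0]]' -1 && python3 -m jog '[[0,0,-3,0],[0,0,-6,0],[0,0,-9,0],[0,0,-12,0],[0,0,-15,0],[0,0,-18,0],[0,0,-18,0],[0,0,-18,0],[0,0,-18,0],[0,0,-18,0]]'
python3 - <<'E'
from h import *
from station import bot
c=bot.read_camera("wrist");cv2.imwrite("pics/w5.png",c["pixels"][:,:,::-1])
P,C=pts(c,(0,0,640,480));m=(C[:,0].astype(int)-C[:,2]>40)
o=np.array([.549,-.0283]);X=np.array([.1808,-.9835]);Y=np.array([.9835,.1808]);q=(P[:,:2]-o)
xx=q@X
for s in(xx<-.01,xx>.01):
    k=m&s&(P[:,2]>.044)&(P[:,2]<.053)&(abs(q@Y)<.06)&(abs(xx)<.12);print(rect(P[k],0,1),(xx[k]*1e3).min().round(1),(xx[k]*1e3).max().round(1),(q[k]@Y*1e3).min().round(1),(q[k]@Y*1e3).max().round(1))
to(.563,.353,.2,.365+np.pi/2)
E
```

```text
t: 14.6
eef_pos: [0.5574, -0.0699, 0.0192]
tool_rot: [0.0, 0.64, 0.768, 0.0]
contact_force: [0.2, 0.6, -0.8]
gripper_width: 0.517
grasp_force: 51.8
t: 15.1
eef_pos: [0.5573, -0.0699, 0.0191]
tool_rot: [-0.0, 0.64, 0.768, 0.0]
contact_force: [0.3, 0.2, 0.2]
gripper_width: 1.001
grasp_force: 0.0
t: 15.93
eef_pos: [0.5564, -0.0697, 0.1978]
tool_rot: [-0.001, 0.64, 0.768, -0.001]
contact_force: [0.5, -0.3, -1.2]
gripper_width: 0.996
grasp_force: 0.0
c=(539.8,22.8) 84x45 yaw=-1.389 n=6239 zmed=48.1 -93.7 -10.1 -22.2 22.7
c=(558.5,-76.9) 79x44 yaw=-1.390 n=5205 zmed=48.2 10.2 89.0 -21.6 22.8
row [41.46  8.27 -0.24] spin 1.387 alt -1.755 q [-0.44  0.36  0.58  1.9  -0.24  0.95  0.43] tcp [ 0.5564 -0.0697  0.1977] phi 0.181 t 15.98
```

View pics/w5.png

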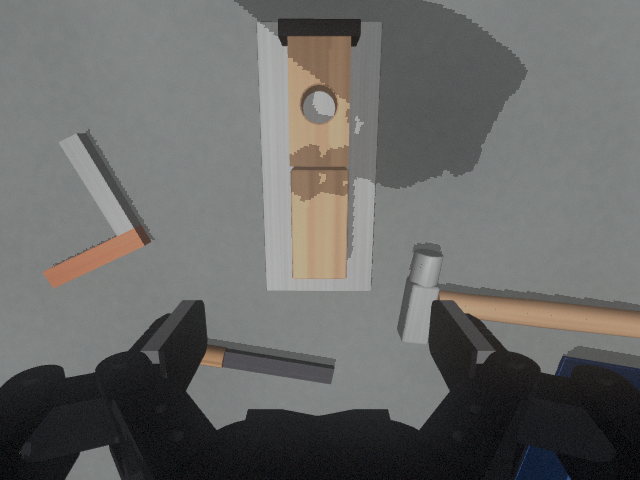

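The drilled block touches against the stop end (hole at 319,105). The plain block lies end to end with it at (319,222), with the joint at row 167.

```bash
python3 -m jog '[[3,0.5,0,0.1],[6,1,0,0.2],[9,1.6,0,0.3],[12,2.2,0,0.4],[15,2.8,0,0.5],[18,3.4,0,0.6],[21,4,0,0.7],[24,4.6,0,0.8],[27,5.2,0,0.9],[30,5.8,0,1],[33,6.4,0,1.1],[36,7,0,1.2],[39,7.7,0,1.3],[41.46,8.27,-0.24,1.387],[41.46,8.27,-0.24,1.387],[41.46,8.27,-0.24,1.387],[41.46,8.27,-0.24,1.387],[41.46,8.27,-0.24,1.387]]' -1
python3 - <<'E'
from h import *
from station import bot
c=bot.read_camera("wrist");cv2.imwrite("pics/w6.png",c["pixels"][:,:,::-1])
P,C=pts(c,(0,0,640,480));m=(C[:,0].astype(int)-C[:,2]>40)&(np.hypot(P[:,0]-.563,P[:,1]-.353)<.09)
print(rect(P[m],.041,.05));Q=P[m&(P[:,2]>.041)&(P[:,2]<.05)]
(x,y),s,a=cv2.minAreaRect((Q[:,:2]*1000).astype(np.float32));a=np.radians(a if s[0]>s[1] else a+90)
to(x/1e3,y/1e3,.005,a+np.pi/2)
E
```

```text
t: 17.48
eef_pos: [0.5642, 0.3509, 0.2009]
tool_rot: [0.001, 0.984, 0.181, -0.0]
contact_force: [0.7, 0.2, -0.3]
gripper_width: 1.0
grasp_force: 0.0
c=(564.0,351.3) 90x45 yaw=0.363 n=3840 zmed=45.1
row [-0.   -0.06 19.63] spin 0.0 alt -3.142 q [-1.19  0.61  0.81  1.65 -0.49  1.1  -1.45] tcp [0.5643 0.3509 0.2013] phi -1.208 t 17.53
```

View pics/w6.png

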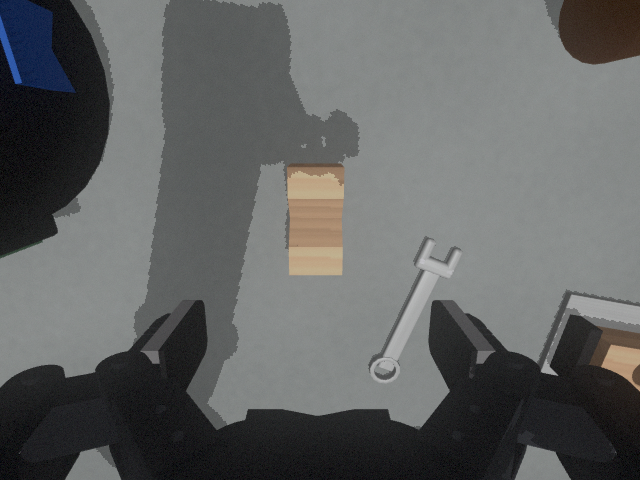

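The notched block's top spans (288-344, 165-275), with the notch in the middle. The spanner at (430,255) is clear of the fingers.

```bash
python3 -m jog '[[0,-0.05,3,0],[0,-0.05,6,0],[0,-0.05,9,0],[0,-0.05,12,0],[0,-0.05,15,0],[0,-0.05,17,0],[0,-0.05,18.5,0],[0,-0.05,19.2,0],[0,-0.05,19.5,0],[0,-0.05,19.5,0],[0,-0.05,19.5,0],[0,-0.05,19.5,0]]' -1 && python3 -m jog '[[0,0,0,0],[0,0,0,0],[0,0,0,0],[0,0,0,0],[0,0,0,0],[0,0,0,0],[0,0,0,0],[0,0,0,0],[0,0,0,0],[0,0,0,0]]' 1 50 && python3 -m jog '[[0,0,-3,0],[0,0,-6,0],[0,0,-9,0],[0,0,-12,0],[0,0,-15,0],[0,0,-15,0],[0,0,-15,0],[0,0,-15,0]]'
python3 - <<'E'
from h import *
x=-2.35
to(.549+x*.0001808,-.0283-x*.0009835,.155,.182)
E
```

```text
t: 18.53
eef_pos: [0.5648, 0.3537, 0.008]
tool_rot: [-0.001, 0.983, 0.181, 0.001]
contact_force: [-0.7, -1.0, 0.3]
gripper_width: 0.998
grasp_force: 0.0
t: 19.37
eef_pos: [0.5642, 0.3535, 0.0071]
tool_rot: [-0.0, 0.983, 0.181, 0.0]
contact_force: [-1.1, 0.0, 5.8]
gripper_width: 0.513
grasp_force: 52.9
t: 20.03
eef_pos: [0.563, 0.3532, 0.1554]
tool_rot: [0.0, 0.983, 0.182, -0.001]
contact_force: [0.0, -0.7, -1.2]
gripper_width: 0.513
grasp_force: 52.2
row [-14.88  34.91   0.07] spin -1.388 alt 1.754 q [-1.17  0.66  0.78  1.69 -0.53  1.02 -1.42] tcp [0.563  0.3532 0.1554] phi -1.206 t 20.03
```

```bash
python3 -m jog '[[-1.2,2.9,0,-0.11],[-2.5,5.8,0,-0.22],[-3.7,8.7,0,-0.33],[-5,11.6,0,-0.44],[-6.2,14.5,0,-0.55],[-7.4,17.4,0,-0.66],[-8.7,20.3,0,-0.77],[-9.9,23.2,0,-0.88],[-11.1,26.1,0,-0.99],[-12.4,29,0,-1.1],[-13.6,32,0,-1.21],[-14.88,34.91,0,-1.32],[-14.88,34.91,0,-1.388],[-14.88,34.91,0,-1.388],[-14.88,34.91,0,-1.388],[-14.88,34.91,0,-1.388],[-14.88,34.91,0,-1.388]]'
cat >> h.py <<'E'
def look(name,bands,col=True):
    from station import bot
    c=bot.read_camera("wrist");cv2.imwrite(f"pics/{name}.png",c["pixels"][:,:,::-1])
    P,C=pts(c,(0,0,640,480));m=(C[:,0].astype(int)-C[:,2]>40)|(not col)
    o=np.array([.549,-.0283]);M=np.array([[.1808,.9835],[-.9835,.1808]]);q=(P[:,:2]-o)@M*1e3
    m&=(abs(q)<[130,80]).all(1)
    for lo,hi in bands:
        k=m&(P[:,2]>lo)&(P[:,2]<hi)
        if k.sum()>8: print(lo,rect(P[k],0,1),"plate x",q[k,0].min().round(1),q[k,0].max().round(1),"y",q[k,1].min().round(1),q[k,1].max().round(1))
E
python3 - <<'E'
from h import *
x=-2.35
to(.549+x*.0001808,-.0283-x*.0009835,.055,.182)
look("w7",[(.044,.053),(.185,.205)])
E
```

```text
t: 21.45
eef_pos: [0.5492, -0.0244, 0.1558]
tool_rot: [-0.001, 0.64, 0.769, -0.0]
contact_force: [-0.1, -0.1, -1.7]
gripper_width: 0.514
grasp_force: 52.1
row [-0.15 -0.08 10.08] spin 0.001 alt -3.141 q [-0.46  0.39  0.5   1.96 -0.25  0.85  0.35] tcp [ 0.5492 -0.0244  0.1558] phi 0.183 t 21.45
0.044 c=(538.0,33.1) 62x45 yaw=-1.389 n=5393 zmed=48.1 plate x -93.2 -31.7 y -22.1 22.6
0.185 c=(547.2,-14.1) 67x45 yaw=-1.385 n=18955 zmed=193.6 plate x -47.6 19.0 y -22.0 23.3
```

```bash
python3 -m jog '[[0,0,2.5,0],[0,0,5,0],[0,0,7,0],[0,0,8.5,0],[0,0,9.2,0],[0,0,9.6,0],[0,0,9.8,0],[0,0,9.8,0],[0,0,9.8,0],[0,0,9.8,0]]'
```

```text
t: 22.33
eef_pos: [0.5501, -0.0259, 0.0593]
tool_rot: [0.001, 0.64, 0.768, 0.001]
contact_force: [-0.2, -0.6, -1.5]
gripper_width: 0.516
grasp_force: 52.1
```

```bash
python3 -m jog '[[0,0,0.15,0],[0,0,0.3,0],[0,0,0.3,0],[0,0,0.3,0],[0,0,0.3,0]]' && python3 -m jog '[[0,0,0.05,0],[0,0,0.1,0],[0,0,0.1,0]]'
```

```text
t: 22.75
eef_pos: [0.5494, -0.026, 0.0555]
tool_rot: [-0.0, 0.64, 0.768, 0.0]
contact_force: [0.2, -0.3, -0.3]
gripper_width: 0.516
grasp_force: 52.1
t: 23.0
eef_pos: [0.5495, -0.026, 0.055]
tool_rot: [-0.0, 0.64, 0.768, 0.0]
contact_force: [-2.7, 0.6, 4.7]
gripper_width: 0.518
grasp_force: 52.9
```

```bash
python3 -m jog '[[0,0,0,0],[0,0,0,0],[0,0,0,0],[0,0,0,0],[0,0,0,0],[0,0,0,0]]' -1 && python3 -m jog '[[0,0,-3,0],[0,0,-6,0],[0,0,-9,0],[0,0,-12,0],[0,0,-15,0],[0,0,-17,0],[0,0,-17,0],[0,0,-17,0],[0,0,-17,0]]'
python3 - <<'E'
from h import *
look("w8",[(.044,.053),(.088,.098)])
to(.567,-.370,.22,-.06+np.pi/2)
E
```

```text
t: 23.5
eef_pos: [0.5494, -0.0259, 0.0544]
tool_rot: [-0.0, 0.64, 0.768, -0.0]
contact_force: [0.8, 0.6, 0.6]
gripper_width: 0.995
grasp_force: 0.0
t: 24.25
eef_pos: [0.5488, -0.0258, 0.2237]
tool_rot: [-0.001, 0.64, 0.768, -0.0]
contact_force: [-0.3, -0.1, -0.8]
gripper_width: 1.002
grasp_force: 0.0
0.044 c=(548.9,-26.0) 181x44 yaw=-1.388 n=3875 zmed=48.2 plate x -92.7 88.3 y -22.0 22.7
0.088 c=(549.8,-27.8) 90x45 yaw=-1.388 n=4599 zmed=93.0 plate x -45.2 44.6 y -21.5 23.1
row [-34.18  -4.41   0.32] spin -1.329 alt 1.813 q [-0.51  0.3   0.54  1.89 -0.19  0.99  0.3 ] tcp [ 0.5485 -0.0258  0.2232] phi 0.182 t 24.3
```

View pics/w8.png

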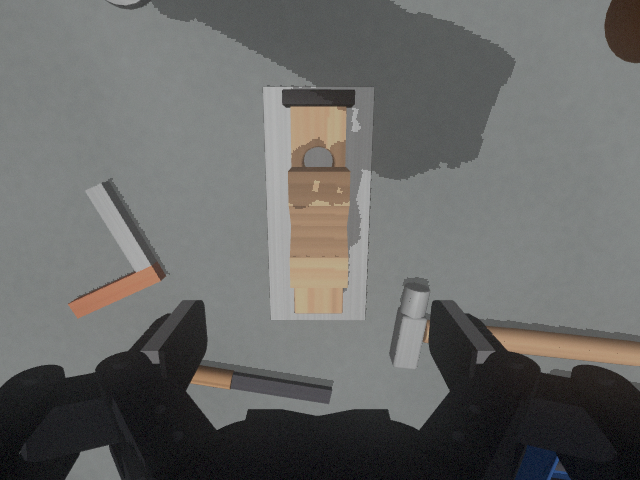

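The stack is seated: the notched block at (319,228) is centred over the joint, and both lower blocks show in line at (319,160) and (319,300). Next is the tube.

```bash
python3 -m jog '[[-3,-0.4,0,0.11],[-6,-0.8,0,0.22],[-9,-1.2,0,0.33],[-12,-1.6,0,0.44],[-15,-2,0,0.55],[-18,-2.4,0,0.66],[-21,-2.8,0,0.77],[-24,-3.2,0,0.88],[-27,-3.6,0,0.99],[-30,-4,0,1.1],[-34.18,-4.41,0.3,1.21],[-34.18,-4.41,0.3,1.32],[-34.18,-4.41,0.3,1.43],[-34.18,-4.41,0.3,1.54],[-34.18,-4.41,0.3,1.65],[-34.18,-4.41,0.3,1.76],[-34.18,-4.41,0.3,1.813],[-34.18,-4.41,0.3,1.813],[-34.18,-4.41,0.3,1.813],[-34.18,-4.41,0.3,1.813]]' -1
python3 - <<'E'
from h import *
from station import bot
c=bot.read_camera("wrist");cv2.imwrite("pics/w9.png",c["pixels"][:,:,::-1])
P,C=pts(c,(0,0,640,480));m=(np.hypot(P[:,0]-.567,P[:,1]+.37)<.09)&(P[:,2]<.07)
for l in(.035,.045,.052,.055): print(rect(P[m],l,.07))
Q=P[m&(P[:,2]>.045)];(x,y),s,a=cv2.minAreaRect((Q[:,:2]*1000).astype(np.float32));a=np.radians(a if s[0]>s[1] else a+90)
to(x/1e3,y/1e3,.020,a+np.pi/2)
E
```

```text
t: 25.97
eef_pos: [0.5676, -0.3699, 0.2206]
tool_rot: [-0.0, 1.0, -0.029, -0.001]
contact_force: [0.1, 0.1, 0.6]
gripper_width: 1.003
grasp_force: 0.0
c=(567.6,-373.3) 121x48 yaw=-0.062 n=7472 zmed=55.0
c=(567.4,-373.1) 120x43 yaw=-0.066 n=6808 zmed=55.5
c=(567.5,-373.4) 120x35 yaw=-0.048 n=5157 zmed=56.4
c=(567.5,-373.4) 120x27 yaw=-0.069 n=3736 zmed=57.0
row [ 0.    0.32 20.09] spin 0.007 alt -3.135 q [-0.13  0.68  0.97  1.6  -0.59  1.19 -0.66] tcp [ 0.5677 -0.37    0.2209] phi -1.63 t 26.02
```

View pics/w9.png

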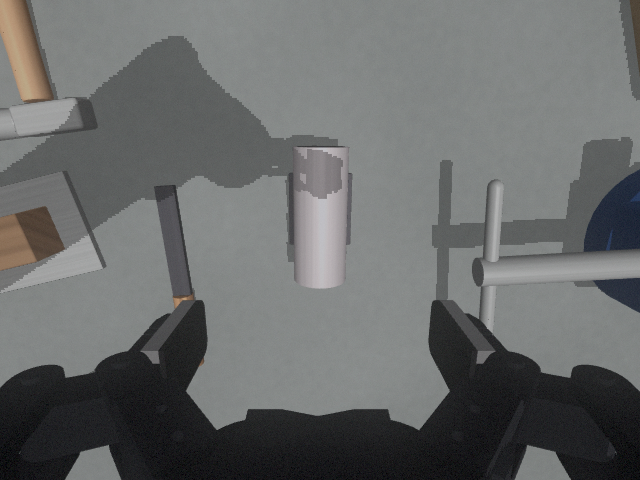

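The tube spans (293-349, 146-288). The vice handle at (490,230) is about 140 mm to the side, clear of the gripper.

```bash
python3 -m jog '[[0,0.3,3,0],[0,0.3,6,0],[0,0.3,9,0],[0,0.3,12,0],[0,0.3,15,0],[0,0.3,17,0],[0,0.3,18.5,0],[0,0.3,19.5,0],[0,0.3,20,0],[0,0.3,20,0],[0,0.3,20,0],[0,0.3,20,0]]' -1
python3 - <<'E'
from h import *
to(.5675,-.3732,.020,-.062+np.pi/2)
E
```

```text
t: 27.02
eef_pos: [0.5685, -0.3738, 0.0229]
tool_rot: [0.001, 1.0, -0.03, 0.001]
contact_force: [0.4, -0.5, 1.5]
gripper_width: 0.996
grasp_force: 0.0
row [-0.1  -0.05  0.29] spin 0.002 alt -3.14 q [-0.02  0.88  0.79  1.72 -0.78  0.88 -0.52] tcp [ 0.5685 -0.3738  0.0229] phi -1.631 t 27.02
```

```bash
python3 -m jog '[[0,0,0.1,0],[0,0,0.1,0],[0,0,0.1,0],[0,0,0.1,0],[0,0,0.1,0],[0,0,0.1,0],[0,0,0.1,0],[0,0,0.1,0],[0,0,0.1,0],[0,0,0.1,0]]' 1 70 && python3 -m jog '[[0,0,-2,0],[0,0,-5,0],[0,0,-8,0],[0,0,-11,0],[0,0,-14,0],[0,0,-17,0],[0,0,-17,0],[0,0,-17,0],[0,0,-17,0]]'
python3 - <<'E'
from h import *
from station import bot
to(.5498,-.0278,.185,.183+np.pi/2)
c=bot.read_camera("wrist");P,C=pts(c,(0,0,640,480));z=bot.get_obs()["eef_pos"][2]
k=(np.hypot(P[:,0]-.5675,P[:,1]+.3732)<.075)&(C.min(1)>110)&(P[:,2]>z)&(P[:,2]<z+.06);Q=P[k]
from numpy.polynomial import polynomial as p
xs=np.arange(Q[:,0].min(),Q[:,0].max(),.015)
print(rect(Q,0,1),"top z-tcp along x:",[(round(x*1e3),round((Q[(Q[:,0]>=x)&(Q[:,0]<x+.01),2].max()-z)*1e3,1)) for x in xs],Q[:,0].min(),Q[:,0].max())
E
```

```text
t: 27.85
eef_pos: [0.5684, -0.3721, 0.0214]
tool_rot: [-0.001, 1.0, -0.03, 0.0]
contact_force: [-0.8, 3.3, 6.4]
gripper_width: 0.539
grasp_force: 70.9
t: 28.6
eef_pos: [0.5672, -0.3721, 0.1892]
tool_rot: [-0.001, 1.0, -0.03, -0.001]
contact_force: [0.1, 1.1, -3.2]
gripper_width: 0.536
grasp_force: 73.7
row [ -3.8  -34.26   0.48] spin -0.243 alt 2.899 q [-0.11  0.71  0.95  1.63 -0.62  1.14 -0.63] tcp [ 0.5672 -0.3721  0.1892] phi -1.631 t 28.6
c=(581.4,-374.7) 95x55 yaw=-0.158 n=30450 zmed=223.3 top z-tcp along x: [(530, np.float64(28.9)), (545, np.float64(38.4)), (560, np.float64(38.7)), (575, np.float64(41.7)), (590, np.float64(38.2)), (605, np.float64(38.6)), (620, np.float64(38.6))] 0.5302646582730531 0.6279950248564441
```

```bash
python3 -m jog '[[-0.3,-2.8,0,0],[-0.6,-5.6,0,-0.04],[-0.9,-8.5,0,-0.08],[-1.2,-11.4,0,-0.12],[-1.6,-14.3,0,-0.16],[-1.9,-17.2,0,-0.2],[-2.2,-20.1,0,-0.243],[-2.6,-23,0,-0.243],[-2.9,-26,0,-0.243],[-3.2,-29,0,-0.243],[-3.5,-32,0,-0.243],[-3.8,-34.26,0,-0.243],[-3.8,-34.26,0,-0.243],[-3.8,-34.26,0,-0.243],[-3.8,-34.26,0,-0.243],[-3.8,-34.26,0,-0.243],[-3.8,-34.26,0,-0.243]]'
python3 - <<'E'
from h import *
look("w10",[(.205,.26)],False)
look("w10",[(.088,.098)])
to(.5498,-.0278,.094,.183+np.pi/2)
E
```

```text
t: 30.07
eef_pos: [0.5501, -0.0303, 0.1903]
tool_rot: [0.0, 0.996, 0.09, -0.0]
contact_force: [-0.0, 0.9, -3.2]
gripper_width: 0.536
grasp_force: 73.7
0.205 c=(558.6,-26.0) 105x103 yaw=-0.723 n=57029 zmed=226.2 plate x -56.2 63.2 y -34.6 60.7
0.088 c=(542.1,14.8) 44x4 yaw=0.183 n=399 zmed=93.2 plate x -45.9 -41.4 y -21.2 23.3
row [-0.01 -0.22  9.65] spin -0.002 alt 3.139 q [-0.82  0.49  1.02  1.94 -0.51  0.99 -0.95] tcp [ 0.5503 -0.03    0.1905] phi -1.39 t 30.17
```

View pics/w10.png

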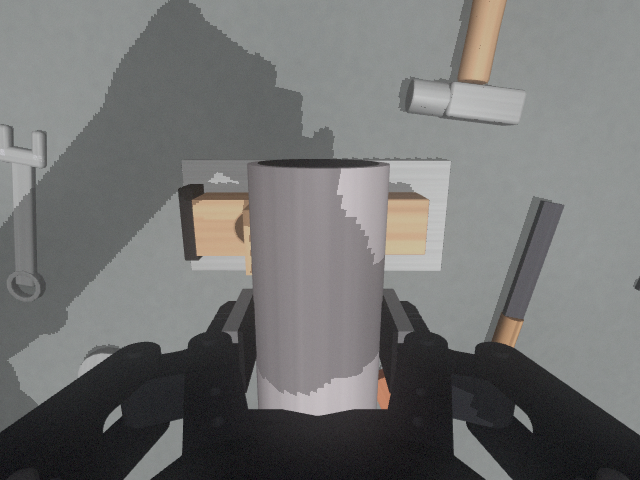

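The tube is held level across the stack. Its far end is at (318,163), about 2 mm right of the notch centre, which I will correct on the way down.

```bash
python3 -m jog '[[0,-0.25,2,0],[0,-0.25,4,0],[0,-0.25,6,0],[0,-0.25,7.5,0],[0,-0.25,8.5,0],[0,-0.25,8.9,0],[0,-0.25,9,0],[0,-0.25,9,0],[0,-0.25,9,0],[0,-0.25,9,0]]'
python3 - <<'E'
from h import *
to(.5498,-.0276,.094,.183+np.pi/2)
E
```

```text
t: 31.0
eef_pos: [0.5506, -0.0264, 0.1013]
tool_rot: [-0.0, 0.996, 0.091, 0.001]
contact_force: [0.1, -0.1, -3.5]
gripper_width: 0.537
grasp_force: 73.6
row [-0.1   0.1   0.73] spin -0.0 alt 3.141 q [-0.72  0.61  0.89  2.01 -0.64  0.83 -0.85] tcp [ 0.5506 -0.0264  0.1013] phi -1.388 t 31.0
```

```bash
python3 -m jog '[[0,0.05,0.2,0],[0,0.05,0.4,0],[0,0.05,0.4,0],[0,0.05,0.4,0]]' && python3 -m jog '[[0,0,0.1,0],[0,0,0.2,0],[0,0,0.2,0],[0,0,0.2,0]]'
```

```text
t: 31.33
eef_pos: [0.5499, -0.0267, 0.0964]
tool_rot: [-0.0, 0.996, 0.091, -0.0]
contact_force: [-0.5, 0.3, -2.9]
gripper_width: 0.539
grasp_force: 73.6
t: 31.67
eef_pos: [0.5503, -0.0263, 0.0947]
tool_rot: [-0.0, 0.996, 0.091, 0.0]
contact_force: [-1.2, 2.6, 1.5]
gripper_width: 0.537
grasp_force: 74.4
```

```bash
python3 -m jog '[[0,-0.05,0.05,0],[0,-0.1,0.1,0],[0,-0.1,0.1,0],[0,-0.1,0.1,0]]'
```

```text
t: 32.0
eef_pos: [0.5505, -0.0262, 0.0946]
tool_rot: [-0.0, 0.996, 0.091, 0.001]
contact_force: [-2.7, 1.8, 11.5]
gripper_width: 0.534
grasp_force: 75.3
```

Both notch walls are loaded, so the tube is seated; now releasing it.

```bash
python3 -m jog '[[0,0,-0.05,0],[0,0,-0.05,0],[0,0,-0.05,0],[0,0,-0.05,0],[0,0,-0.05,0],[0,0,-0.05,0],[0,0,-0.05,0]]' -1 && python3 -m jog '[[0,0,-2,0],[0,0,-5,0],[0,0,-8,0],[0,0,-11,0],[0,0,-14,0],[0,0,-14,0],[0,0,-14,0],[0,0,-14,0]]'
python3 - <<'E'
from h import *
look("w11",[(.12,.135)],False)
look("w11",[(.044,.053),(.088,.098)])
E
```

```text
t: 32.58
eef_pos: [0.5498, -0.0259, 0.0939]
tool_rot: [0.0, 0.996, 0.091, -0.0]
contact_force: [0.4, -0.4, -0.5]
gripper_width: 1.0
grasp_force: 0.0
t: 33.25
eef_pos: [0.5495, -0.0255, 0.2334]
tool_rot: [-0.0, 0.996, 0.091, -0.0]
contact_force: [-0.3, 0.4, 0.1]
gripper_width: 0.998
grasp_force: 0.0
0.12 c=(549.8,-27.3) 121x41 yaw=0.184 n=9678 zmed=128.9 plate x -21.6 19.9 y -59.4 61.3
0.044 c=(549.0,-25.9) 182x45 yaw=-1.385 n=4139 zmed=48.2 plate x -93.4 88.7 y -22.5 23.0
0.088 c=(549.9,-27.4) 90x44 yaw=-1.387 n=2797 zmed=93.2 plate x -45.8 44.3 y -21.3 23.3
```

View pics/w11.png

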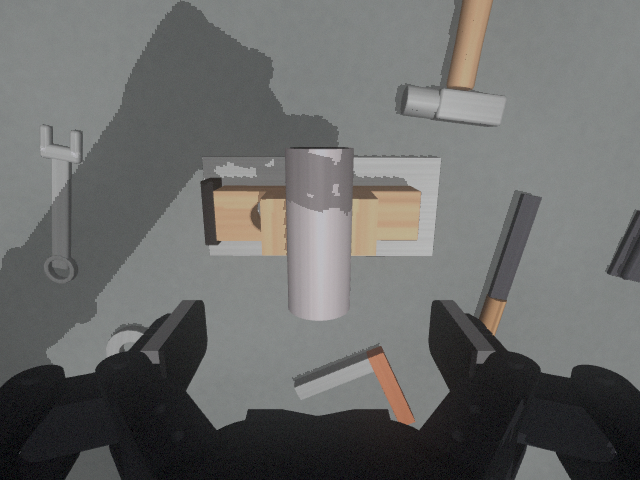

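The tube lies seated and centred at (319,232) across the notched block, which spans (262-377), and everything is in line and released.

```bash
python3 -c "
from station import bot
print(bot.hand_in())"
```

```text
the job is handed in; nothing more can be done
None
```

The stack is built, the tube is seated in the notch, everything is released, and the job was handed in at about 33 s; the hand-in returned no verdict, but my last measurements were within the stated limits.

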